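Set the vegetable cutter's thickness lever to its third click

ROBOT

A 7-joint arm with a two-finger parallel gripper is mounted at the origin on the work surface. World frame = base frame: x ahead of the robot, y to its left, z up, the work surface at z = 0. Lengths are in m, angles in rad, forces in N, time in s.
With the tool pointing down it reaches from about 0.4 to 0.85 m from the base axis. Payload 10.4 kg.
Tool frame: the origin (TCP) lies midway between the tips of the shut fingers; the grasp point (between the pads) lies 19 mm behind it; z points along the fingers, y is the line along which they close (so a half turn about z gives the same grasp; the last joint's range is limited). The gripper opens to 87 mm and grips with 3 to 60 N. Pads are 19 mm wide; open, the fingers measure 117 mm over their backs; the gripper's body (75 mm by 190 mm) begins 51 mm behind the grasp point.
Start: joints at [-1.246, 0.332, -0.065, 1.46, 0.022, 1.35, -0.088], TCP at [0.213, 0.588, 0.223] pointing down, gripper open.
Joint ranges: [-2.6, 2.6], [-0.5, 2.12], [-1.47, 1.34], [0.16, 2.42], [-1.27, 4.41], [0.06, 2.06], [-2.6, 2.6]. Speed limits (rad/s): [2.22, 2.22, 2.79, 2.79, 3.14, 3.14, 3.14].

INTERFACE

Orientations are given as a unit quaternion [x, y, z, w].
In Python, from bench import sensors, eyes, order gives the robot as it stands.
- The arm moves only by the tool arm_command, never from a script. Its argument "steps" is a list of rows, each an object with "rot": the turn, a rotation vector about the world's x, y, z in degrees, a list of three; "slide": the shift along the world's x, y, z in m, a list of three; "grip": the opening, from 0 (shut) to 1 (fully open). A call has exactly 8 rows; each row shifts and turns the commanded pose from where the row before left it; what a row does not reach is not made up. A row lasts 1/8 s, in which the tool goes at most 62.5 mm and 10.7 degrees, less where a joint would pass 70% of its speed; a pose out of reach is approached as far as the arm can. A call with a gripper value outside its range is refused whole. The fingers move at their own pace and stop on an object; "newtons" is the grip in N (left out, the last holds). Time passes only in rows, so rows that do not move let the fingers close, or fill a call up. It gives the time, the measured TCP pose, the force, the opening and the grip force at its end, in the units of the state.
- sensors.read_state(): the state, without advancing time (a new reading comes with each control period).
- eyes.camera(name): name is "side" or "top"; returns a dict with "pixels" (420x560x3 uint8, red, green, blue), "intrinsics" (3x3 intrinsics, pixels), "pose" (4x4, takes a point from camera to world coordinates). Camera axes: x right, y down, z forward; pixel columns grow to the right and rows downward; lengths in m; the calibration is good to about 2 mm. A picture is of the moment at which its call begins. There is no depth.
- order.close_job(): hands the job in; it is judged then, once.
Trained networks look in a picture, given as the dict that the camera call returned (one of the last four; its "shot" number tells which), for a name from the list of things; names that differ only in an ending like _2 or _b are one class to them, and where a whole thing is asked for, a point or a joint stands for the part that bears it (a point fixed in the world has none). Each returns a list of dicts, best first, with "conf" (0 to 1); they miss things now and then, are a little off and sometimes report something else, mostly with a low value. They report only what shows in the picture. A call takes as long as a camera call.
- eyes.look_for(name, picture): "bbox" ([left, top, right, bottom] in pixels, round what is visible of it).
The state is a dict: "time": time; "joint_positions": joint angles; "joint_vel": joint speeds; "joint_torque": joint torques, N m; "ee_pos": TCP position; "eef_rot": TCP orientation; "ft_force": force on the tool from outside, world axes, zero at the start; "torque": the same for the moment, N m; "width": finger opening in m; "grip_force": force on a finger pad.
Only numpy, scipy, OpenCV 4.12 (cv2) and the standard library are available. Lean on these libraries where they do the work, as an engineer would, in place of code of your own. Each camera call takes 0.05 s, during which the arm holds its last target. There are 200 camera calls.

TASK

Set the slicing thickness on the vegetable cutter: with the fingertips, push the wide blue lever bar along its slot towards the round feed chute, and count the clicks by feel: stop when it has dropped into the third click, never letting it run on into the fourth. Only push the bar: do not squeeze it between the fingers. Leave the bowl, the jar and the carrot where they are, and finish with the lever let go, at rest in the third click.

Things in the scene. Friction and masses are not known exactly. Their poses are not given: they have to be found in the camera images.
- cutter: White bench vegetable cutter, fixed. Housing 240 (x) by 480 mm (y -200 to +280), flat deck 100 mm above the table. Origin on the table, under the slot's line. The lever slides to the cutter's +y along x = 0; at the park stop the bar's centre is at y = -100 mm. A round cutting head with feed chute (radius 72 mm, 258 mm above the table) stands at y = +205 mm.
- lever (a joint): Travel of the blue lever from its park stop, m, 0 to 0.172, to the cutter's +y. Starts 0 to 15 mm out, on a smooth stretch (1 N). Then five clicks 25 mm apart, the first at 45 to 65 mm as the index strip is set. Before each the push climbs to 3 to 6 N over 12.5 mm; past that hump the lever runs ahead by itself, up to 12.5 mm, into the click and stays there.
- bar (a point): Centre of the blue lever bar: the bar is 100 mm long (cutter's x), 22 mm thick along the slide (cutter's y), 36 mm high, from 12 to 48 mm above the deck, with a blue pad (96 by 28 mm) on each long face; push on the park-end (cutter's -y) one. This point is 130 mm above the table. A thin stem joins it to the slot. A small black pointer on its +x end points at the index strip.
- index_strip: Black strip 18 by 145 mm fixed on the deck 85 mm to the slot's +x side, with five white marks, one per click, 25 mm apart. It may sit anywhere in a 20 mm range along the slot and the clicks go with it. Axes as the cutter's; origin 20 mm before mark 1: the bar's centre is in click 1 to 5 at y = 20, 45, 70, 95, 120 mm in the strip's frame.
- bowl: White bowl, 110 mm across, 55 mm high, loose, on the table on the cutter's +x side. Origin at the centre of its underside.
- jar: Amber jar with a yellow cap, 54 mm across, 85 mm high, loose, on the table beyond the cutter's -y end. Origin at the centre of its underside.
- carrot: Carrot, 148 mm long, 32 mm thick, loose, lying on the table on the cutter's +x side. Origin under its middle; its x axis runs along it.

How it is judged:
By the outcome, as a careful person would: the job done as asked, in the order asked, and still so for the second after the job is handed in, with the robot touching nothing.
It also fails if it takes over 61 s, if anything falls off the work surface, if the arm or the gripper's body presses on something with over 40 N, if the wrist force passes 120 N, or if a joint passes its speed limit or range.

## Working session

There is one attempt and no reset: what is moved stays moved. The work goes in short steps, Python scripts to look and compute and a tool call to move; the robot and the scene stay as the last step left them, time stands still between calls to the robot, and variables do not carry over. Pictures are saved under pics/ and viewed, at most 10 in all, crops included, and the job is handed in when it is done.

Besides the shell and the picture viewer there is one more tool, called after "Call:" by a JSON object that holds its "op" and its "data". arm_command: Moves the arm, as the interface text tells. Its arguments: {"type":"object","properties":{"steps":{"type":"array","items":{"type":"object","properties":{"rot":{"type":"array","items":{"type":"number"}},"slide":{"type":"array","items":{"type":"number"}},"grip":{"type":"number"}}}},"newtons":{"type":"number"}},"required":["steps"]}

```bash
mkdir -p pics; cat > h.py <<'E'
import numpy as np, cv2
from bench import sensors, eyes, order
def shot(n,tag):
    p=eyes.camera(n); cv2.imwrite(f'pics/{tag}.png',p['pixels'][:,:,::-1]); return p
def onplane(p,uv,z):
    K=np.array(p['intrinsics']);T=np.array(p['pose'])
    d=T[:3,:3]@np.linalg.solve(K,[uv[0],uv[1],1.]); o=T[:3,3]
    return o+d*(z-o[2])/d[2]
def proj(p,X):
    K=np.array(p['intrinsics']);T=np.array(p['pose'])
    c=K@(T[:3,:3].T@(np.array(X)-T[:3,3])); return c[:2]/c[2]
E
python3 - <<'E'
from h import *
for n in('top','side'):
    p=shot(n,n+'0'); print(n,np.round(p['pose'],3).tolist(),np.round(p['intrinsics'],1).tolist())
    for k in('cutter','bar','index_strip','bowl','jar','carrot'):
        print(k,[(np.round(r['bbox'],0).tolist(),round(r['conf'],2)) for r in eyes.look_for(k,p)[:2]])
s=sensors.read_state();print(s['ee_pos'],s['eef_rot'],s['time'],s['width'])
E
```

```text
top [[-0.027, -0.996, 0.089, 0.566], [-1.0, 0.026, -0.01, -0.037], [0.008, -0.09, -0.996, 0.91], [0.0, 0.0, 0.0, 1.0]] [[432.2, 0.0, 284.4], [0.0, 432.2, 209.7], [0.0, 0.0, 1.0]]
cutter [([84.0, 196.0, 357.0, 339.0], 0.86), ([190.0, 138.0, 210.0, 199.0], 0.73)]
bar [([296.0, 223.0, 312.0, 298.0], 0.71)]
index_strip [([204.0, 213.0, 286.0, 224.0], 0.7)]
bowl [([290.0, 133.0, 344.0, 190.0], 0.76)]
jar [([372.0, 269.0, 406.0, 296.0], 0.58)]
carrot [([189.0, 139.0, 210.0, 200.0], 0.97), ([372.0, 270.0, 404.0, 296.0], 0.49)]
side [[-0.933, -0.278, 0.229, 0.446], [-0.36, 0.717, -0.596, 0.47], [0.002, -0.639, -0.77, 0.765], [0.0, 0.0, 0.0, 1.0]] [[383.7, 0.0, 276.6], [0.0, 383.7, 207.8], [0.0, 0.0, 1.0]]
cutter [([195.0, 172.0, 391.0, 414.0], 0.65)]
bar [([309.0, 191.0, 352.0, 221.0], 0.74)]
index_strip [([254.0, 209.0, 291.0, 259.0], 0.98)]
bowl [([226.0, 176.0, 273.0, 216.0], 0.71), ([194.0, 169.0, 394.0, 414.0], 0.49)]
jar [([349.0, 163.0, 371.0, 192.0], 0.9)]
carrot [([186.0, 263.0, 232.0, 288.0], 0.57)]
[0.21305615 0.58760155 0.22258657] [1.73034445e-01 9.84915771e-01 5.38682277e-05 3.38911370e-05] 0.7 0.08694373714275576
```

```bash
python3 -c "
import cv2
a=cv2.imread('pics/top0.png');cv2.imwrite('pics/top0c.png',cv2.resize(a[120:350,70:420],None,fx=2.2,fy=2.2,interpolation=cv2.INTER_CUBIC))"
```

```text
(no output)
```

View pics/top0c.png

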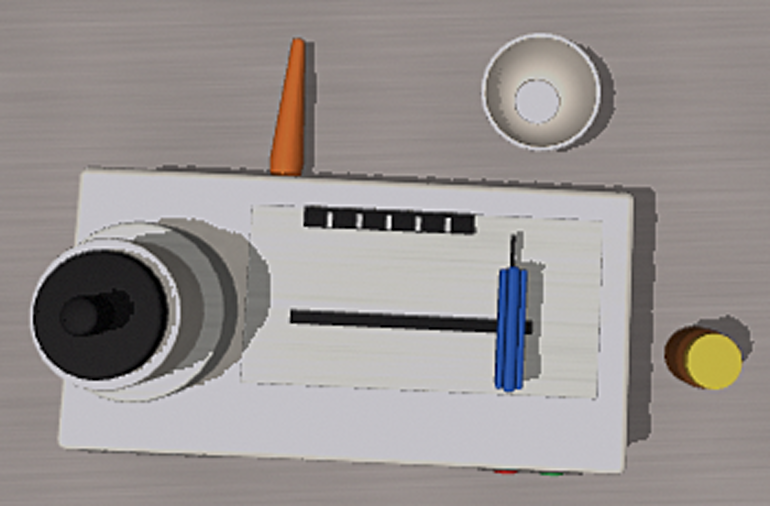

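View pics/side0.png

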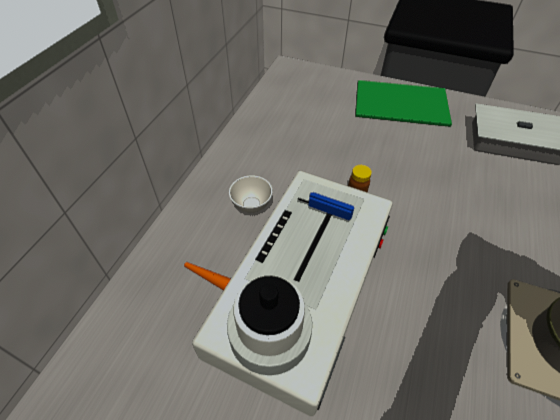

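The top view shows the bar at about pixel (303,269). The strip spans columns 208–286 with its five marks on row ~221. The chute is on the left, which is world +y. Next I'll measure these exactly.

```bash
python3 - <<'E'
from h import *
p=shot('top','t1'); im=p['pixels'].astype(int)
g=im.sum(2)
def rect(mask,box):
    m=np.zeros(mask.shape,np.uint8);l,t,r,b=box;m[t:b,l:r]=mask[t:b,l:r]
    n,lab,st,c=cv2.connectedComponentsWithStats(m); 
    ys,xs=np.nonzero(m); return cv2.minAreaRect(np.c_[xs,ys].astype(np.float32)),m
(r,m)=rect(g<250,(200,208,290,230)); bx=cv2.boxPoints(r)
W=np.array([onplane(p,q,.101) for q in bx]);print('strip',r,np.round(W,4).tolist())
print('centre',W.mean(0), 'sides',[np.linalg.norm(W[i]-W[i-1]) for i in range(4)])
# slot
rs,_=rect(g<250,(195,255,294,280)); bs=cv2.boxPoints(rs); S=np.array([onplane(p,q,.1) for q in bs]);print('slot',np.round(S,4).tolist())
blue=(im[:,:,2]>im[:,:,0]+50)
rb,_=rect(blue,(285,215,325,305)); bb=cv2.boxPoints(rb); B=np.array([onplane(p,q,.142) for q in bb]);print('bar',rb,np.round(B,4).tolist(),B.mean(0))
# marks: brightness along strip centre
e=W[np.argsort(W[:,1])]; a=e[:2].mean(0); b=e[2:].mean(0); u=(b-a)/np.linalg.norm(b-a)
print('u',u,'yaw',np.degrees(np.arctan2(-u[0],u[1])))
ss=np.arange(0,np.linalg.norm(b-a),.0005)
uv=np.array([proj(p,a+u*s) for s in ss]).astype(np.float32)
v=cv2.remap(g.astype(np.float32),uv[:,:1],uv[:,1:],cv2.INTER_LINEAR).ravel()
seg=v>350; k,l=cv2.connectedComponents(seg.astype(np.uint8)[None])
for i in range(1,k):
    s=ss[l[0]==i]; print('mark',s.mean(),len(s),a+u*s.mean())
for k in('jar','bowl'):
    c=eyes.look_for(k,p)[0]['bbox'];print(k,onplane(p,[(c[0]+c[2])/2,(c[1]+c[3])/2],.06))
E
```

```text
strip ((246.5296630859375, 219.86184692382812), (77.33499145507812, 9.106433868408203), 2.6630008220672607) [[0.6177, 0.0992, 0.101], [0.6348, 0.0982, 0.101], [0.6242, -0.0464, 0.101], [0.6071, -0.0452, 0.101]]
centre [0.62093154 0.0264574  0.101     ] sides [np.float64(0.1447426734230895), np.float64(0.017088509366385788), np.float64(0.14501703488899892), np.float64(0.01709807711683602)]
slot [[0.5367, 0.1113, 0.1], [0.5473, 0.1107, 0.1], [0.5349, -0.0586, 0.1], [0.5242, -0.0578, 0.1]]
bar ((301.8905334472656, 269.0169982910156), (12.379609107971191, 56.164329528808594), 2.4895529747009277) [[0.4808, -0.0581, 0.142], [0.5787, -0.0653, 0.142], [0.5772, -0.0872, 0.142], [0.4793, -0.0797, 0.142]] [ 0.52900082 -0.07254489  0.142     ]
u [0.07318741 0.99731821 0.        ] yaw -4.197082220338189
mark 0.02225 8 [ 0.61725827 -0.02359793  0.101     ]
mark 0.04775 8 [0.61912455 0.00183368 0.101     ]
mark 0.07275000000000001 8 [0.62095424 0.02676664 0.101     ]
mark 0.098 9 [0.62280222 0.05194892 0.101     ]
mark 0.12325 8 [0.6246502  0.07713121 0.101     ]
jar [ 0.49435817 -0.24445317  0.06      ]
bowl [ 0.73536566 -0.1121376   0.06      ]
```

Call:
{"op": "arm_command", "data": {"steps": [{"slide":[0,0,0.05],"rot":[0,0,-9.3],"grip":0},{"slide":[0,0,0.05],"rot":[0,0,-9.3],"grip":0},{"slide":[0,0,0.05],"rot":[0,0,-9.3],"grip":0},{"slide":[0.022,-0.05,0],"rot":[0,0,-9.3],"grip":0},{"slide":[0.022,-0.05,0],"rot":[0,0,-9.3],"grip":0},{"slide":[0.022,-0.05,0],"rot":[0,0,-9.3],"grip":0},{"slide":[0.022,-0.05,0],"rot":[0,0,-9.3],"grip":0},{"slide":[0.022,-0.05,0],"rot":[0,0,-9.3],"grip":0}]}}

```text
time: 1.85
ee_pos: [0.3235, 0.3358, 0.3728]
eef_rot: [0.735, 0.678, 0.0, -0.0]
ft_force: [0.5, 0.3, 0.2]
width: 0.015
grip_force: 0.0
```

Call:
{"op": "arm_command", "data": {"steps": [{"slide":[0.0245,-0.0565,0],"grip":0},{"slide":[0.0245,-0.0565,0],"grip":0},{"slide":[0.0245,-0.0565,0],"grip":0},{"slide":[0.0245,-0.0565,0],"grip":0},{"slide":[0.0245,-0.0565,0],"grip":0},{"slide":[0.0245,-0.0565,0],"grip":0},{"slide":[0.0245,-0.0565,0],"grip":0},{"slide":[0.0245,-0.0565,0],"grip":0}]}}

```text
schema error: expected keys rot, slide, grip
```

Call:
{"op": "arm_command", "data": {"steps": [{"slide":[0.0245,-0.0565,0],"rot":[0,0,0.4],"grip":0},{"slide":[0.0245,-0.0565,0],"rot":[0,0,0],"grip":0},{"slide":[0.0245,-0.0565,0],"rot":[0,0,0],"grip":0},{"slide":[0.0245,-0.0565,0],"rot":[0,0,0],"grip":0},{"slide":[0.0245,-0.0565,0],"rot":[0,0,0],"grip":0},{"slide":[0.0245,-0.0565,0],"rot":[0,0,0],"grip":0},{"slide":[0.0245,-0.0565,0],"rot":[0,0,0],"grip":0},{"slide":[0.0245,-0.0565,0],"rot":[0,0,0],"grip":0}]}}

```text
time: 2.85
ee_pos: [0.5194, -0.1162, 0.3731]
eef_rot: [0.731, 0.683, 0.001, 0.0]
ft_force: [1.0, -0.2, 0.1]
width: 0.0003
grip_force: 0.0
```

Call:
{"op": "arm_command", "data": {"steps": [{"slide":[0.005,-0.013,-0.03],"rot":[0,0,0],"grip":0},{"slide":[0,0,-0.045],"rot":[0,0,0],"grip":0},{"slide":[0,0,-0.045],"rot":[0,0,0],"grip":0},{"slide":[0,0,-0.045],"rot":[0,0,0],"grip":0},{"slide":[0,0,-0.04],"rot":[0,0,0],"grip":0},{"slide":[0,0,-0.03],"rot":[0,0,0],"grip":0},{"slide":[0,0,-0.015],"rot":[0,0,0],"grip":0},{"slide":[0,0,0],"rot":[0,0,0],"grip":0}]}}

```text
time: 3.85
ee_pos: [0.5238, -0.1274, 0.1224]
eef_rot: [0.731, 0.682, -0.0, -0.0]
ft_force: [0.4, -0.0, 1.3]
width: 0.0003
grip_force: 0.0
```

```bash
python3 - <<'E'
from h import *
p=shot('side','s1'); a=cv2.imread('pics/s1.png'); cv2.imwrite('pics/s1c.png',cv2.resize(a[130:300,180:420],None,fx=3,fy=3,interpolation=cv2.INTER_CUBIC))
s=sensors.read_state();print(s['ee_pos'],s['ft_force'],s['eef_rot'])
E
```

```text
[ 0.52438253 -0.12754797  0.12326665] [0.40267141 0.1856288  0.7897078 ] [7.30945719e-01 6.82435528e-01 1.63807566e-04 2.80896032e-04]
```

View pics/s1c.png

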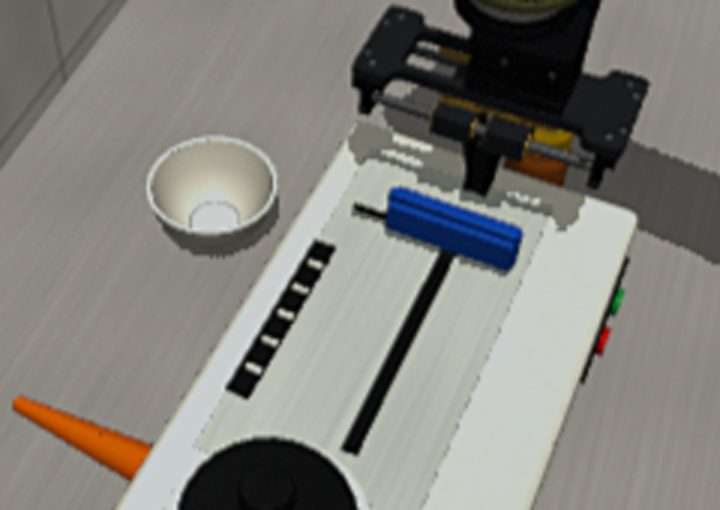

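The fingers stand closed and centred behind the bar, at crop pixel (480,180). Now I approach.

Call:
{"op": "arm_command", "data": {"steps": [{"slide":[0.0004,0.005,-0.0005],"rot":[0,0,0],"grip":0},{"slide":[0.0004,0.005,0],"rot":[0,0,0],"grip":0},{"slide":[0.0004,0.005,0],"rot":[0,0,0],"grip":0},{"slide":[0.0004,0.005,0],"rot":[0,0,0],"grip":0},{"slide":[0.0003,0.005,0],"rot":[0,0,0],"grip":0},{"slide":[0.0004,0.005,0],"rot":[0,0,0],"grip":0},{"slide":[0.0003,0.005,0],"rot":[0,0,0],"grip":0},{"slide":[0.0004,0.005,0],"rot":[0,0,0],"grip":0}]}}

```text
time: 4.9
ee_pos: [0.5269, -0.088, 0.1221]
eef_rot: [0.731, 0.682, -0.0, 0.0]
ft_force: [-0.0, -3.9, -0.7]
width: 0.0002
grip_force: 1.9
```

```bash
cat >> h.py <<'E'
u=np.array([.0732,.9973,0]);n=np.array([.9973,-.0732,0]);B0=np.array([.529,-.0725,0])
def bar(cam='side',tag=None):
    p=eyes.camera(cam)
    if tag: cv2.imwrite(f'pics/{tag}.png',p['pixels'][:,:,::-1])
    im=p['pixels'].astype(int); m=((im[:,:,2]>im[:,:,0]+50)).astype(np.uint8)
    best=[]
    for d in np.arange(-.02,.18,.0005):
        P=[proj(p,B0+u*(d+a)+n*b+[0,0,c]) for a in(-.012,.012) for b in(-.05,.05) for c in(.112,.148)]
        h=cv2.convexHull(np.array(P,np.float32)*16+.5).astype(np.int32)
        k=np.zeros(m.shape,np.uint8); cv2.fillConvexPoly(k,h,1,shift=4)
        best.append(((m&k).sum()/((m|k)[k.any()and slice(None)].sum()),d))
    return max(best)
E
python3 - <<'E'
from h import *
print(bar(),bar('top'))
for i in range(1): s=sensors.read_state();print(s['ee_pos'],u@s['ee_pos'],s['ft_force'],s['torque'])
E
```

```text
(np.float64(0.6828012358393409), np.float64(0.0010000000000000182)) (np.float64(0.0), np.float64(0.1795000000000002))
[ 0.52706899 -0.08676254  0.12206077] -0.047946829212448305 [0.26046847 0.11996769 0.40558179] [-0.14211583  0.11843747 -0.00464715]
```

Call:
{"op": "arm_command", "data": {"steps": [{"slide":[0.0002,0.003,0],"rot":[0,0,0],"grip":0},{"slide":[0.0002,0.003,0],"rot":[0,0,0],"grip":0},{"slide":[0.0002,0.003,0],"rot":[0,0,0],"grip":0},{"slide":[0.0002,0.003,0],"rot":[0,0,0],"grip":0},{"slide":[0.0002,0.003,0],"rot":[0,0,0],"grip":0},{"slide":[0.0003,0.003,0],"rot":[0,0,0],"grip":0},{"slide":[0.0002,0.003,0],"rot":[0,0,0],"grip":0},{"slide":[0.0003,0.003,0],"rot":[0,0,0],"grip":0}]}}

```text
time: 6.0
ee_pos: [0.5287, -0.0637, 0.1221]
eef_rot: [0.731, 0.682, -0.0, 0.0]
ft_force: [0.2, -7.2, 0.3]
width: 0.0005
grip_force: 3.1
```

```bash
cat > m.py <<'E'
from h import *
b=bar(); s=sensors.read_state();print('bar',b,'tcp s',u@s['ee_pos'],n@s['ee_pos']-n@B0,s['ee_pos'],s['ft_force'],s['time'])
E
python3 m.py
```

```text
bar (np.float64(0.6866866866866866), np.float64(0.028000000000000042)) tcp s -0.024520195987568553 -0.0009618395320654116 [ 0.52870403 -0.06339249  0.12209636] [-0.05718795 -4.00248412 -0.10331819] 6.05
```

Call:
{"op": "arm_command", "data": {"steps": [{"slide":[0.0001,0.001,0],"rot":[0,0,0],"grip":0},{"slide":[0.0001,0.001,0],"rot":[0,0,0],"grip":0},{"slide":[0.0001,0.001,0],"rot":[0,0,0],"grip":0},{"slide":[0,0.001,0],"rot":[0,0,0],"grip":0},{"slide":[0.0001,0.001,0],"rot":[0,0,0],"grip":0},{"slide":[0.0001,0.001,0],"rot":[0,0,0],"grip":0},{"slide":[0.0001,0.001,0],"rot":[0,0,0],"grip":0},{"slide":[0,0.001,0],"rot":[0,0,0],"grip":0}]}}

```text
time: 7.05
ee_pos: [0.5292, -0.0563, 0.1221]
eef_rot: [0.731, 0.682, -0.0, 0.0]
ft_force: [0.0, -7.3, -0.2]
width: 0.0002
grip_force: 3.3
```

```bash
python3 m.py
```

```text
bar (np.float64(0.681592039800995), np.float64(0.033500000000000044)) tcp s -0.01721356371959907 -0.0009586666478377248 [ 0.52924206 -0.05610557  0.12210513] [-0.13596367 -3.4089468  -0.31084577] 7.1
```

Call:
{"op": "arm_command", "data": {"steps": [{"slide":[0.0001,0.001,0],"rot":[0,0,0],"grip":0},{"slide":[0.0001,0.001,0],"rot":[0,0,0],"grip":0},{"slide":[0.0001,0.001,0],"rot":[0,0,0],"grip":0},{"slide":[0,0.001,0],"rot":[0,0,0],"grip":0},{"slide":[0.0001,0.001,0],"rot":[0,0,0],"grip":0},{"slide":[0.0001,0.001,0],"rot":[0,0,0],"grip":0},{"slide":[0.0001,0.001,0],"rot":[0,0,0],"grip":0},{"slide":[0,0.001,0],"rot":[0,0,0],"grip":0}]}}

```text
time: 8.1
ee_pos: [0.53, -0.0471, 0.1221]
eef_rot: [0.731, 0.683, 0.0, -0.0]
ft_force: [-0.1, 0.4, -0.5]
width: 0.0003
grip_force: 0.0
```

```bash
sed -i "s/b=bar()/import sys;b=bar('side',sys.argv[1] if len(sys.argv)>1 else None)/" m.py; python3 m.py c1; python3 -c "
import cv2
a=cv2.imread('pics/c1.png');cv2.imwrite('pics/c1c.png',cv2.resize(a[150:300,180:420],None,fx=3.2,fy=3.2,interpolation=cv2.INTER_CUBIC))"
```

```text
bar (np.float64(0.705078125), np.float64(0.05050000000000006)) tcp s -0.008081939829860291 -0.0008560477909410613 [ 0.53001286 -0.0470058   0.12204223] [-0.13875705  0.3187233   0.34145987] 8.15
```

View pics/c1c.png

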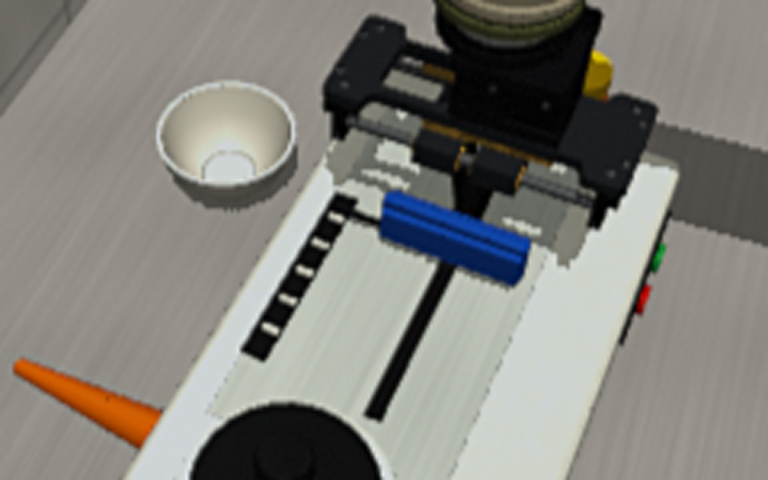

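Click 1 dropped: the force fell to zero, the bar ran ahead, and the pointer is at mark 1 (crop ~(355,212)). The fit to strip and contact geometry puts hump 2 at TCP s≈0.014 and hump 3 at s≈0.039.

Call:
{"op": "arm_command", "data": {"steps": [{"slide":[0.0002,0.002,0],"rot":[0,0,0],"grip":0},{"slide":[0.0001,0.002,0],"rot":[0,0,0],"grip":0},{"slide":[0.0002,0.002,0],"rot":[0,0,0],"grip":0},{"slide":[0.0001,0.002,0],"rot":[0,0,0],"grip":0},{"slide":[0.0002,0.002,0],"rot":[0,0,0],"grip":0},{"slide":[0.0001,0.002,0],"rot":[0,0,0],"grip":0},{"slide":[0.0002,0.002,0],"rot":[0,0,0],"grip":0},{"slide":[0.0001,0.002,0],"rot":[0,0,0],"grip":0}]}}

```text
time: 9.15
ee_pos: [0.5311, -0.0331, 0.1221]
eef_rot: [0.731, 0.682, -0.001, 0.001]
ft_force: [-1.0, -7.2, 1.1]
width: 0.0006
grip_force: 3.5
```

```bash
python3 m.py
```

```text
bar (np.float64(0.6802325581395349), np.float64(0.06050000000000007)) tcp s 0.006252445480885758 -0.0008144317480603958 [ 0.53110368 -0.03271267  0.1220999 ] [-1.05459581 -4.9370931   0.16601499] 9.2
```

Call:
{"op": "arm_command", "data": {"steps": [{"slide":[0.0001,0.001,0],"rot":[0,0,0],"grip":0},{"slide":[0.0001,0.001,0],"rot":[0,0,0],"grip":0},{"slide":[0.0001,0.001,0],"rot":[0,0,0],"grip":0},{"slide":[0,0.001,0],"rot":[0,0,0],"grip":0},{"slide":[0.0001,0.001,0],"rot":[0,0,0],"grip":0},{"slide":[0.0001,0.001,0],"rot":[0,0,0],"grip":0},{"slide":[0.0001,0.001,0],"rot":[0,0,0],"grip":0},{"slide":[0,0.001,0],"rot":[0,0,0],"grip":0}]}}

```text
time: 10.2
ee_pos: [0.5319, -0.0227, 0.1221]
eef_rot: [0.731, 0.683, 0.0, -0.0]
ft_force: [-0.9, -0.8, 0.4]
width: 0.0006
grip_force: 0.0
```

```bash
python3 m.py
```

```text
bar (np.float64(0.7100478468899522), np.float64(0.07250000000000008)) tcp s 0.016376570225412813 -0.0007842544060033818 [ 0.53187489 -0.02261774  0.12206062] [ 0.18349136  0.03139707 -0.08658468] 10.25
```

Click 2 dropped: force is zero and the bar is about 22–25 mm on. Now the third.

Call:
{"op": "arm_command", "data": {"steps": [{"slide":[0.0002,0.002,0],"rot":[0,0,0],"grip":0},{"slide":[0.0001,0.002,0],"rot":[0,0,0],"grip":0},{"slide":[0.0002,0.002,0],"rot":[0,0,0],"grip":0},{"slide":[0.0001,0.002,0],"rot":[0,0,0],"grip":0},{"slide":[0.0002,0.002,0],"rot":[0,0,0],"grip":0},{"slide":[0.0001,0.002,0],"rot":[0,0,0],"grip":0},{"slide":[0.0002,0.002,0],"rot":[0,0,0],"grip":0},{"slide":[0,0.001,0],"rot":[0,0,0],"grip":0}]}}

```text
time: 11.25
ee_pos: [0.5328, -0.0098, 0.1221]
eef_rot: [0.731, 0.682, -0.001, 0.001]
ft_force: [-0.3, -5.5, 1.3]
width: 0.0003
grip_force: 3.0
```

```bash
python3 m.py
```

```text
bar (np.float64(0.6942070275403609), np.float64(0.08000000000000008)) tcp s 0.029357445473045158 -0.0007881455733380616 [ 0.53282124 -0.00967118  0.12208423] [-0.44904424 -4.00006726  0.93555725] 11.3
```

Call:
{"op": "arm_command", "data": {"steps": [{"slide":[0.0001,0.001,0],"rot":[0,0,0],"grip":0},{"slide":[0.0001,0.001,0],"rot":[0,0,0],"grip":0},{"slide":[0.0001,0.001,0],"rot":[0,0,0],"grip":0},{"slide":[0,0.001,0],"rot":[0,0,0],"grip":0},{"slide":[0.0001,0.001,0],"rot":[0,0,0],"grip":0},{"slide":[0.0001,0.001,0],"rot":[0,0,0],"grip":0},{"slide":[0.0001,0.001,0],"rot":[0,0,0],"grip":0},{"slide":[0,0,0],"rot":[0,0,0],"grip":0}]}}

```text
time: 12.3
ee_pos: [0.5335, -0.0012, 0.1221]
eef_rot: [0.731, 0.682, 0.0, -0.0]
ft_force: [-1.2, -1.9, -0.6]
width: 0.0005
grip_force: 0.6
```

```bash
python3 m.py
```

```text
bar (np.float64(0.6835205992509363), np.float64(0.0910000000000001)) tcp s 0.03811810596755777 -0.0007407624262040224 [ 0.5335098  -0.00093734  0.12206642] [-1.24659192 -0.09262504 -0.12875299] 12.35
```

Call:
{"op": "arm_command", "data": {"steps": [{"slide":[0.0001,0.001,0],"rot":[0,0,0],"grip":0},{"slide":[0.0001,0.001,0],"rot":[0,0,0],"grip":0},{"slide":[0,0.001,0],"rot":[0,0,0],"grip":0},{"slide":[0,0,0],"rot":[0,0,0],"grip":0},{"slide":[0,0,0],"rot":[0,0,0],"grip":0},{"slide":[0,0,0],"rot":[0,0,0],"grip":0},{"slide":[0,0,0],"rot":[0,0,0],"grip":0},{"slide":[0,0,0],"rot":[0,0,0],"grip":0}]}}

```text
time: 13.35
ee_pos: [0.5337, 0.0016, 0.1221]
eef_rot: [0.731, 0.682, 0.0, 0.0]
ft_force: [0.9, -0.6, -1.1]
width: 0.0005
grip_force: 0.0
```

```bash
python3 m.py c3; python3 -c "
import cv2
a=cv2.imread('pics/c3.png');cv2.imwrite('pics/c3c.png',cv2.resize(a[170:300,210:380],None,fx=4.4,fy=4.4,interpolation=cv2.INTER_CUBIC))"
```

```text
bar (np.float64(0.7076780758556892), np.float64(0.1035000000000001)) tcp s 0.04066900857591628 -0.0007288556619284847 [0.53370841 0.00160589 0.12206525] [ 0.09287841  0.06442683 -0.25551287] 13.4
```

View pics/c3c.png

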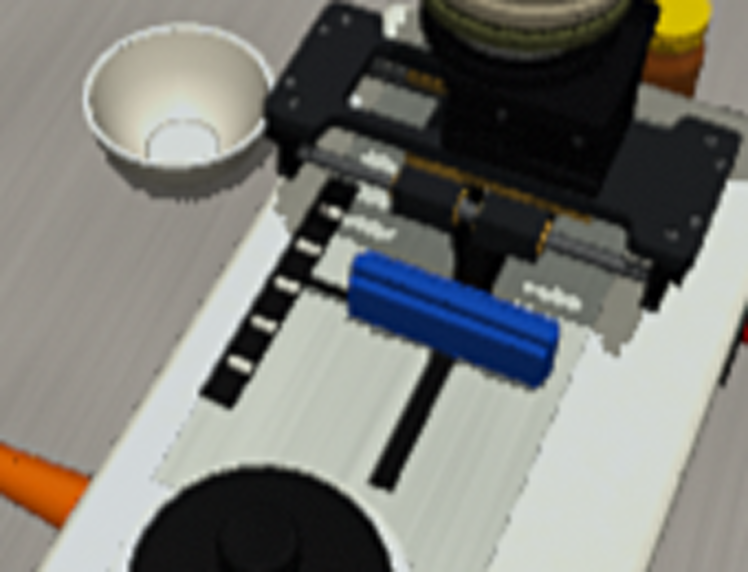

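The pointer is at mark 3 (crop ~(288,284)), force is zero, and there is a gap between fingers and bar. Backing off.

Call:
{"op": "arm_command", "data": {"steps": [{"slide":[-0.001,-0.015,0],"rot":[0,0,0],"grip":0},{"slide":[-0.001,-0.015,0],"rot":[0,0,0],"grip":0},{"slide":[-0.001,-0.015,0],"rot":[0,0,0],"grip":0},{"slide":[-0.001,-0.015,0],"rot":[0,0,0],"grip":0},{"slide":[0,0,0.03],"rot":[0,0,0],"grip":0},{"slide":[0,0,0.04],"rot":[0,0,0],"grip":0},{"slide":[0,-0.02,0.04],"rot":[0,0,0],"grip":0},{"slide":[0,-0.02,0.04],"rot":[0,0,0],"grip":0}]}}

```text
time: 14.4
ee_pos: [0.5294, -0.0995, 0.2735]
eef_rot: [0.731, 0.683, 0.0, -0.0]
ft_force: [1.1, 1.1, -1.0]
width: 0.0002
grip_force: 0.0
```

Call:
{"op": "arm_command", "data": {"steps": [{"slide":[0,-0.03,0.02],"rot":[0,0,0],"grip":0},{"slide":[0,-0.03,0.01],"rot":[0,0,0],"grip":0},{"slide":[0,-0.03,0],"rot":[0,0,0],"grip":0},{"slide":[0,-0.02,0],"rot":[0,0,0],"grip":0},{"slide":[0,0,0],"rot":[0,0,0],"grip":0},{"slide":[0,0,0],"rot":[0,0,0],"grip":0},{"slide":[0,0,0],"rot":[0,0,0],"grip":0},{"slide":[0,0,0],"rot":[0,0,0],"grip":0}]}}

```text
time: 15.4
ee_pos: [0.5299, -0.2076, 0.3021]
eef_rot: [0.731, 0.683, 0.0, -0.0]
ft_force: [-0.4, 0.2, -0.7]
width: 0.0004
grip_force: 0.0
```

```bash
python3 m.py; python3 - <<'E'
from h import *
p=shot('top','te'); a=cv2.imread('pics/te.png');cv2.imwrite('pics/tec.png',cv2.resize(a[130:310,180:420],None,fx=3.2,fy=3.2,interpolation=cv2.INTER_CUBIC))
E
```

```text
bar (np.float64(0.6845513413506013), np.float64(0.1035000000000001)) tcp s -0.16839593209983564 0.010763927010650765 [ 0.52986647 -0.20774306  0.30211838] [-0.35734737  0.68575553  0.41854247] 15.45
```

View pics/tec.png

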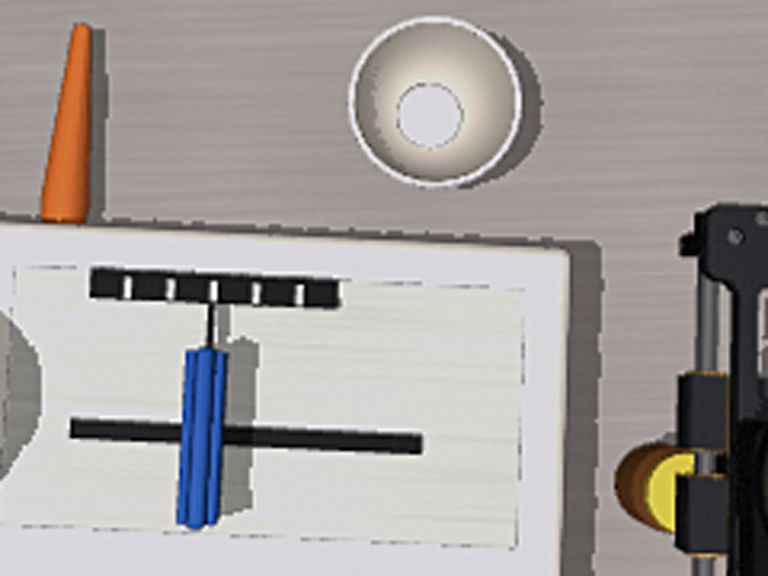

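The top view shows the pointer on the third mark (crop ~(212,290)), the arm clear, and the bowl, jar and carrot where they were.

```bash
python3 -c "
from bench import order;print(order.close_job())"
```

```text
the job is handed in; nothing more can be done
None
```

The lever was pushed, not squeezed, into the third click and let go; it rests with its pointer on mark 3, the bowl, jar and carrot look undisturbed, and the job is handed in (no verdict came back).

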